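# Gauging leg sleeves for an upturned tray-table

## Task

A small legged tray-table lies upturned, one of its four legs still without its sleeve; of the three loose sleeves only one is bored right. Holding the plug gauge by its handle, try it in their bores until you find the sleeve that takes the plug fully, and press it home there, flange firmly on the rim for a moment; feel your way slowly with a light hand and never force it. Hang the gauge back in its stand, lower that sleeve fully down on the bare leg, and leave the other two sleeves and the tea things where they stand.

Things in the scene. Friction and masses are not known exactly. Their poses are not given: they have to be found in the camera images.
- gauge_grip (a point): the plug gauge, loose, about 220 g: upright round boxwood handle 24 mm across, 62 mm long, on a steel flange 42 mm across, 6 mm thick, with a steel plug below. It starts hanging in its stand, flange on the stand's top. The point is on its axis, on the handle, 38 mm above the flange's underside and 30 mm below the handle's end; z along the axis, towards the handle's end
- gauge_flange (a point): centre of the underside of the gauge's flange; the plug, 28.5 mm across, its lower edge bevelled by 2 mm, runs 30 mm down from here. Gauge home in a sleeve: this point lies in the plane of the sleeve's rim, 22 mm above the sleeve's mid point. z as for gauge_grip
- stand_mouth (a point): wooden gauge stand, a fixed block 76 x 76 mm and 40 mm tall with one upright round hole 33.5 mm across and 34 mm deep. The point is the centre of the hole's mouth, in the top face; z up, x and y along its sides
- sleeve_a_mid (a point): loose light-wood leg sleeve: upright turned cylinder 54 mm across, 44 mm tall, 100 g, both ends alike, bore mouth 30 mm across. One of the three (not known which) is bored right through at 30 mm; the other two keep a 22 mm neck from 12 to 32 mm down: there the gauge stops hard, flange 18 mm above the rim. Point: on its axis, half-way up, 22 mm below the rim; z along the axis, up.
- sleeve_b_mid (a point): loose light-wood leg sleeve: upright turned cylinder 54 mm across, 44 mm tall, 100 g, both ends alike, bore mouth 30 mm across. One of the three (not known which) is bored right through at 30 mm; the other two keep a 22 mm neck from 12 to 32 mm down: there the gauge stops hard, flange 18 mm above the rim. Point: on its axis, half-way up, 22 mm below the rim; z along the axis, up.
- sleeve_c_mid (a point): loose light-wood leg sleeve: upright turned cylinder 54 mm across, 44 mm tall, 100 g, both ends alike, bore mouth 30 mm across. One of the three (not known which) is bored right through at 30 mm; the other two keep a 22 mm neck from 12 to 32 mm down: there the gauge stops hard, flange 18 mm above the rim. Point: on its axis, half-way up, 22 mm below the rim; z along the axis, up.
- leg_shoulder (a point): bare leg of the fixed upturned dark tray-table (250 mm square): a turned stub 42 mm across whose top, 46 mm above the table, is the shoulder a sleeve rests on; from it a spigot 26 mm across, top edge bevelled 3 mm, stands 38 mm up. Point: centre of the shoulder. The other legs, sleeves fitted, are 150 mm off along +x, along +y and at both; x, y along its sides, z up
- teacup_mid (a point): celadon teacup, 72 mm across the rim, 68 mm tall, loose bystander; centre, half-way up
- piece_case_mid (a point): round lidded boxwood piece case, 92 mm across, 57 mm tall, loose bystander; centre, half-way up
- flask_mid (a point): pewter sake flask, 74 mm across, 132 mm tall, loose bystander standing on the iron turtle trivet; its axis, half-way up
- trivet: iron trivet shaped like a turtle, about 165 mm long over head and tail, 18 mm tall, fixed; origin under its centre on the table
Mind the look-alikes: they are no part of the job. Leave any black or green look-alike of the part that bears sleeve_b_mid alone.

How it is judged:
By the outcome, as a careful person would: the job done as asked, in the order asked, and still so for the second after the job is handed in, with the robot touching nothing.
It also fails if it takes over 64 s, if anything falls off the work surface, if the arm or the gripper's body presses on something with over 40 N, if the wrist force passes 120 N, or if a joint passes its speed limit or range.

## Robot

A 7-joint arm with a two-finger parallel gripper is mounted at the origin on the work surface. World frame = base frame: x ahead of the robot, y to its left, z up, the work surface at z = 0. Lengths are in mm, angles in rad, forces in N, time in s.
With the tool pointing down it reaches from about 400 to 875 mm from the base axis. Payload 4.4 kg.
Tool frame: the origin (TCP) lies at the very end of the fingers, on their centre line; the grasp point (between the pads) lies 19 mm behind it; z points along the fingers, y is the direction in which the jaws open and shut (so a half turn about z gives the same grasp; the last joint's range is limited). The gripper opens to 85 mm and grips with 20 to 120 N. Pads are 22 mm wide; open, the fingers measure 114 mm over their backs; the gripper's body (76 mm by 85 mm) begins 54 mm behind the grasp point. The pads swing forward as they close: fully open they stand 13 mm farther back than shut.
Start: joints at [1.154, 0.628, 0.038, 1.517, -0.027, 0.996, -0.02], TCP at [223.4, -610.418, 231.313] pointing down, gripper open.
Joint ranges: [-3.06, 3.06], [-0.37, 2.12], [-1.25, 1.32], [0.18, 2.47], [-1.1, 4.24], [0.23, 1.98], [-2.94, 2.94]. Speed limits (rad/s): [2.57, 2.57, 3.14, 3.14, 3.14, 3.14, 3.14].

## Interface

Orientations are given as [roll, pitch, yaw] about the fixed x, y, z axes, in that order (R = Rz(yaw) Ry(pitch) Rx(roll)).
In Python, from cell import ctrl gives the robot as it stands.
- The arm moves only by the shell command python3 -m pendant 'ROWS'. ROWS is JSON, a list of rows, each a list of 7 numbers: the shift along the world's x, y, z in m, then the turn, a rotation vector about the world's x, y, z in rad, then the opening, from -1 (shut) to 1 (fully open). A call has 1 to 8 rows; each row is the pose to reach, as a shift and turn from the pose commanded when the call began; what a row does not reach only later rows make up. A row lasts 1/10 s, in which the tool goes at most 50 mm and 8.59 degrees, less where a joint would pass 70% of its speed; a pose out of reach is approached as far as the arm can. A call with a gripper value outside its range is refused whole. The fingers move at their own pace and stop on an object; the grip force is fixed at half the most. Time passes only in rows, so rows that repeat a pose let the fingers close. It gives the time, the measured TCP pose, the force and the opening at its end, in the units of the state.
- ctrl.read_state(): the state, without advancing time (a new reading comes with each control period).
- ctrl.get_image(name): name is "scene" or "top" or "wrist"; returns the picture (480x640x3 uint8, blue, green, red); there is no depth.
- ctrl.get_calibration(name): a dict with "fx", "fy", "cx", "cy" (pixels), "R" (3x3) and "t" (3): a world point X has camera coordinates R X + t. Camera axes: x right, y down, z forward; pixel columns grow to the right and rows downward; lengths in mm; the calibration is good to about 2 mm. The wrist camera is an equidistant fisheye: a pixel r from the principal point sees the ray r / f radians off the axis. A picture is of the moment at which its call begins: read the wrist's pose just before it. get_calibration takes no time and is no camera call; for the wrist camera it gives the pose at the moment of the call.
- ctrl.finish_job(): hands the job in, once; it reports no verdict.
The state is a dict: "clock": time; "qpos": joint angles; "qd": joint speeds; "tau": joint torques, N m; "eef_pos": TCP position; "tool_rot": TCP orientation; "force": force on the tool from outside, world axes, zero at the start; "torque": the same for the moment, N m; "width": finger opening in mm.
Only numpy, scipy, OpenCV 4.12 (cv2) and the standard library are available. Lean on these libraries where they do the work, as an engineer would, in place of code of your own. Each camera call takes 0.05 s, during which the arm holds its last target. There are 200 camera calls.

## Working session

There is one attempt and no reset: what is moved stays moved. The work goes in short steps, Python scripts to look and compute and a shell command to move; the robot and the scene stay as the last step left them, time stands still between calls to the robot, and variables do not carry over. Pictures are saved under pics/ and viewed, about 8 in all and at most 12, crops included, and the job is handed in when it is done.

```bash
ls; mkdir -p pics; python3 - <<'E'
from cell import ctrl
import cv2, numpy as np, json
s=ctrl.read_state(); print(s)
for n in ("scene","top"):
    im=ctrl.get_image(n); cv2.imwrite(f"pics/{n}0.png",im)
    c=ctrl.get_calibration(n); print(n,c)
E
```

```text
pics
{'clock': 0.0, 'qpos': array([ 1.15421809,  0.62935006,  0.03844266,  1.51837971, -0.02698263,
        0.99632058, -0.01999518]), 'qd': array([ 0.00130835, -0.00150584,  0.00223611,  0.00101657,  0.00088612,
        0.00100301, -0.0013451 ]), 'tau': array([-1.44388039e-03, -5.63405585e+01,  1.22609507e+00, -1.93451393e+01,
        1.11479365e-02,  1.04297628e-02,  1.14414600e-06]), 'eef_pos': array([ 223.160283  , -609.80973422,  230.38283616]), 'tool_rot': array([-3.13965347e+00,  4.12282783e-05,  3.50791706e-01]), 'force': array([-0.29042533,  0.15819687, -0.12602417]), 'torque': array([-0.01019386, -0.01372612,  0.052532  ]), 'width': 85.70966690017383}
scene {'fx': 533.4262815420617, 'fy': 533.4262815420617, 'cx': 311.60867226840816, 'cy': 234.90193068325866, 'R': array([[-0.67143068,  0.74083428, -0.01858508],
       [ 0.56875559,  0.49907135, -0.65379268],
       [-0.47507675, -0.44954683, -0.75644546]]), 't': array([ 431.50318523, -275.94496583, 1357.53646716])}
top {'fx': 572.6698452934318, 'fy': 572.6698452934318, 'cx': 317.8600086121789, 'cy': 241.84096296892005, 'R': array([[ 0.00355488, -0.9999908 , -0.00239886],
       [-0.99014291, -0.00318397, -0.14002456],
       [ 0.14001563,  0.00287299, -0.99014513]]), 't': array([ -56.62688054,  623.84444628, 1167.27849437])}
```

View pics/top0.png

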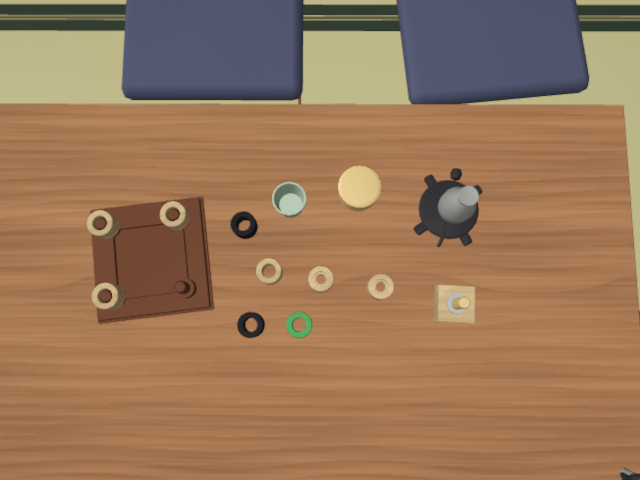

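View pics/scene0.png

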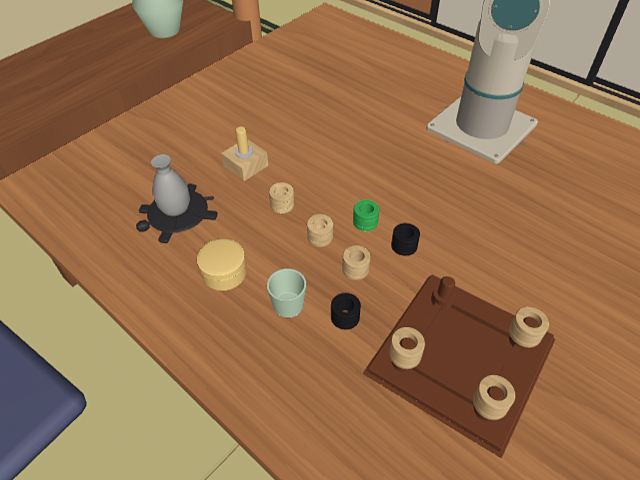

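Top view: the light sleeves are at (269,271), (321,279) and (381,287). The gauge and stand are at (458,303), and the bare leg is at (184,288). The look-alikes are black at (244,225) and (251,325), and green at (299,325). Only the three light, free-standing ones are loose light-wood sleeves. I'll measure them and take an enlarged crop.

```bash
cat > h.py <<'E'
from cell import ctrl
import cv2, numpy as np
from scipy.spatial.transform import Rotation as Ro
def ray(c,u,v,fish=False):
    x,y=(u-c['cx'])/c['fx'],(v-c['cy'])/c['fy']
    if fish:
        r=np.hypot(x,y); d=np.array([x/r*np.sin(r),y/r*np.sin(r),np.cos(r)]) if r>1e-9 else np.array([0,0,1.])
    else: d=np.array([x,y,1.])
    R=np.array(c['R']); return -R.T@np.array(c['t']), R.T@d
def onz(c,u,v,z,fish=False):
    o,d=ray(c,u,v,fish); return (o+d*(z-o[2])/d[2])
def proj(c,X,fish=False):
    p=np.array(c['R'])@np.array(X,float)+c['t']
    if fish:
        r=np.hypot(p[0],p[1]); th=np.arctan2(r,p[2]); p=np.array([p[0]/r*th,p[1]/r*th,1])
    return c['fx']*p[0]/p[2]+c['cx'], c['fy']*p[1]/p[2]+c['cy']
E
python3 - <<'E'
from h import *
T=ctrl.get_calibration("top"); S=ctrl.get_calibration("scene")
im=cv2.imread("pics/top0.png"); hsv=cv2.cvtColor(im,cv2.COLOR_BGR2HSV)
print([ (p,hsv[p[1],p[0]].tolist()) for p in [(261,265),(312,279),(390,290),(445,315),(463,302),(452,307),(200,310),(300,230)]])
for name,p,z in [("s1",(269,271),44),("s2",(321,279),44),("s3",(381,287),44),("spig",(182,287),84),("gaugetop",(464,302),108),("L_x",(173,215),90),("L_xy",(101,224),90),("L_y",(106,296),90),("stand",(456,304),40)]:
    X=onz(T,*p,z); print(name,X.round(1),"scene px",np.round(proj(S,X),1))
m=cv2.inRange(hsv,(10,60,150),(28,160,255))
n,l,st,ce=cv2.connectedComponentsWithStats(m)
for i in range(1,n):
    if st[i][4]>60 and st[i][1]>110: print(st[i],ce[i].round(1))
a=cv2.resize(im[255:335,165:485],None,fx=2.5,fy=2.5,interpolation=cv2.INTER_CUBIC)
sc=cv2.imread("pics/scene0.png")
b=cv2.resize(sc[110:310,210:470],(800,615)[:2],interpolation=cv2.INTER_CUBIC)
cv2.imwrite("pics/crop1.png",np.vstack([a,b[:390]]))
E
```

```text
[((261, 265), [19, 82, 211]), ((312, 279), [19, 81, 213]), ((390, 290), [19, 80, 220]), ((445, 315), [19, 83, 202]), ((463, 302), [21, 94, 227]), ((452, 307), [30, 17, 177]), ((200, 310), [11, 140, 109]), ((300, 230), [14, 128, 161])]
s1 [561.8  47.9  44. ] scene px [357.4 254.8]
s2 [545.4 -61.4  44. ] scene px [320.9 222.6]
s3 [ 529.1 -186.9   44. ] scene px [282.6 190.2]
spig [525.2 219.8  84. ] scene px [447.1 278.7]
gaugetop [ 496.1 -343.2  108. ] scene px [241.1 129.7]
L_x [672.1 242.3  90. ] scene px [409.5 339.2]
L_xy [652.9 388.8  90. ] scene px [496.9 387.8]
L_y [506.3 370.4  90. ] scene px [531.9 318.4]
stand [ 494.4 -343.4   40. ] scene px [245.  152.6]
[160 201  25  26 367] [171.9 213.5]
[240 221   9   9  66] [243.9 225.1]
[246 318  11  13 109] [250.8 324.4]
[293 318  13  13 134] [299.1 324.3]
```

View pics/crop1.png

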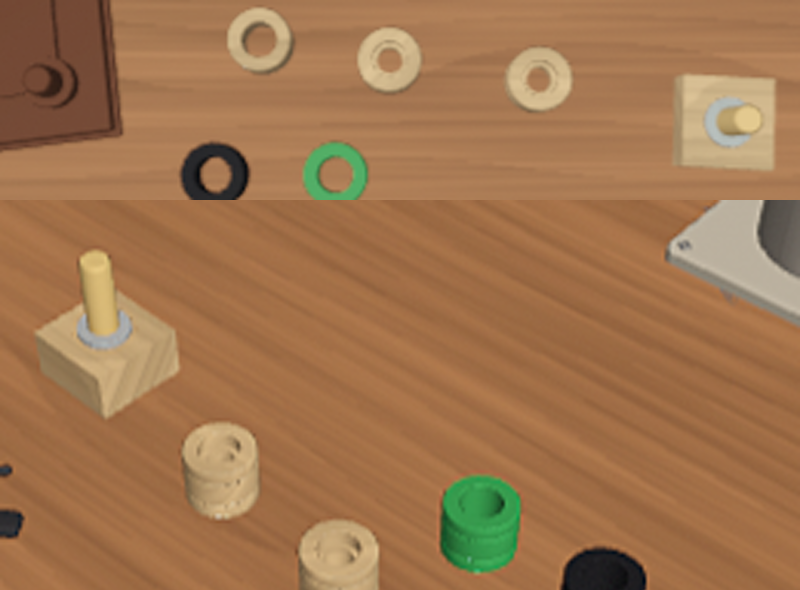

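The crop shows a bore without any ledge in the sleeve at (269,271), which I'll call s1. s2 and s3 show a neck ring. The three are light wood, unlike the black and green ones. The measured leg spacings are 149 and 151 mm, against 150 given. I'll try s1 first, so I'm moving above the gauge now.

```bash
python3 -m pendant '[[0.272,0.267,-0.03,0,0,0,1],[0.272,0.267,-0.03,0,0,0,1],[0.272,0.267,-0.03,0,0,0,1],[0.272,0.267,-0.03,0,0,0,1],[0.272,0.267,-0.03,0,0,0,1],[0.272,0.267,-0.03,0,0,0,1],[0.272,0.267,-0.03,0,0,0,1],[0.272,0.267,-0.03,0,0,0,1]]' && python3 -m pendant '[[0,0,0,0,0,0,1],[0,0,0,0,0,0,1]]'
python3 - <<'E'
from h import *
c=ctrl.get_calibration("wrist"); im=ctrl.get_image("wrist"); cv2.imwrite("pics/w1.png",im)
print(c); print(ctrl.read_state())
for n,X in [("htop",(496,-343.2,108)),("flange",(496,-343.2,46)),("tcp",ctrl.read_state()['eef_pos']),("s3",(529,-187,44))]: print(n,proj(c,X,True))
E
```

```text
clock: 0.9
eef_pos: [498.3, -339.1, 200.6]
tool_rot: [-3.14, -0.001, 0.355]
force: [0.7, 0.0, 0.1]
width: 85.4
clock: 1.1
eef_pos: [495.6, -342.6, 200.8]
tool_rot: [-3.141, 0.001, 0.353]
force: [-1.0, -0.4, -0.5]
width: 85.3
{'fx': 371.64829954431775, 'fy': 371.64829954431775, 'cx': 318.47302804487316, 'cy': 240.92155566541572, 'R': array([[ 3.44799632e-01, -9.38676277e-01,  2.46148176e-04],
       [-9.03424797e-01, -3.31779657e-01,  2.71561954e-01],
       [-2.54827097e-01, -9.38568384e-02, -9.62420929e-01]]), 't': array([-493.15918003,  307.1748239 ,  443.43899092])}
{'clock': 1.15, 'qpos': array([ 0.5347615 ,  0.59315583,  0.0408447 ,  1.68894912, -0.02865735,
        0.86094792, -0.63304536]), 'qd': array([ 0.02652116, -0.00797344,  0.01701965,  0.00306434, -0.0008842 ,
       -0.00097202, -0.0002733 ]), 'tau': array([-1.78759106e+00, -5.23593557e+01,  2.01739906e-01, -1.75775295e+01,
       -1.25611089e-01, -1.09509312e-02, -4.08701075e-03]), 'eef_pos': array([ 494.59220342, -343.98936596,  200.97987163]), 'tool_rot': array([-3.14156358e+00,  1.39673865e-03,  3.50417086e-01]), 'force': array([-0.07150592, -1.11210809,  0.26158673]), 'torque': array([-0.00205857,  0.03260408, -0.00624408]), 'width': 85.59344478887776}
htop (np.float64(318.53623119920746), np.float64(244.36288637500544))
flange (np.float64(318.5052455665988), np.float64(223.18613052963022))
tcp (np.float64(319.2258825236574), np.float64(309.24493288318445))
s3 (np.float64(158.3147582255575), np.float64(126.33104484449233))
```

View pics/w1.png

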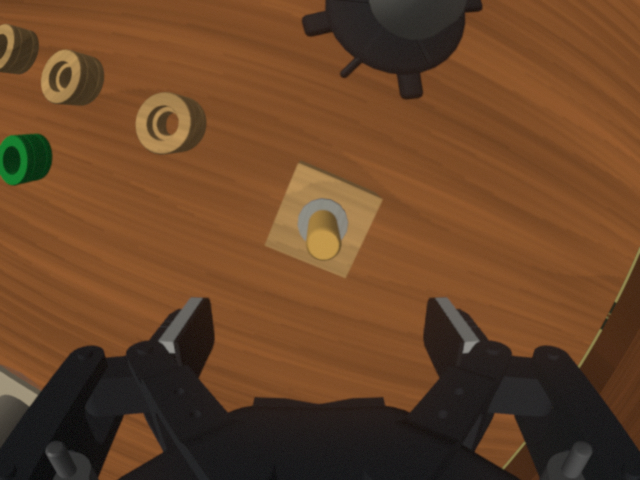

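The handle end is at (323,243) and the flange at (323,221). That is about 4.5 px (3 mm) further along the jaw axis than predicted, so the gauge is at about (497,-346). The heights agree. I'll descend and grip.

```bash
python3 -m pendant '[[0.0016,-0.0026,-0.04,0,0,0,1],[0.0016,-0.0026,-0.08,0,0,0,1],[0.0016,-0.0026,-0.115,0,0,0,1],[0.0016,-0.0026,-0.141,0,0,0,1],[0.0016,-0.0026,-0.141,0,0,0,0.2],[0.0016,-0.0026,-0.141,0,0,0,-1],[0.0016,-0.0026,-0.141,0,0,0,-1],[0.0016,-0.0026,-0.141,0,0,0,-1]]' && python3 -m pendant '[[0,0,0,0,0,0,-1],[0,0,0,0,0,0,-1],[0,0,0,0,0,0,-1],[0,0,0,0,0,0,-1]]'
```

```text
clock: 1.95
eef_pos: [497.8, -347.1, 62.1]
tool_rot: [3.139, -0.002, 0.35]
force: [0.1, 0.7, 0.7]
width: 28.3
clock: 2.35
eef_pos: [497.7, -346.7, 62.2]
tool_rot: [3.139, -0.001, 0.351]
force: [-1.4, 0.3, 7.5]
width: 23.0
```

```bash
python3 -m pendant '[[0,0,0.02,0,0,0,-1],[0,0,0.05,0,0,0,-1],[0,0,0.09,0,0,0,-1],[0.008,0.05,0.1,0,0,0,-1],[0.016,0.1,0.1,0,0,0,-1],[0.024,0.148,0.1,0,0,0,-1],[0.032,0.196,0.1,0,0,0,-1],[0.04,0.245,0.1,0,0,0,-1]]' && python3 -m pendant '[[0.008,0.048,0,0,0,0,-1],[0.016,0.096,0,0,0,0,-1],[0.022,0.13,0,0,0,0,-1],[0.025,0.149,0,0,0,0,-1],[0.025,0.149,0,0,0,0,-1],[0.025,0.149,0,0,0,0,-1],[0.025,0.149,0,0,0,0,-1],[0.025,0.149,0,0,0,0,-1]]'
python3 - <<'E'
from h import *
c=ctrl.get_calibration("wrist"); im=ctrl.get_image("wrist"); cv2.imwrite("pics/w2.png",im)
s=ctrl.read_state();print(s['eef_pos'],s['tool_rot'],s['force'])
e=s['eef_pos']
for n,X in [("flange",e+[0,0,-19]),("plugend",e+[0,0,-49]),("s1rim",(561.8,47.9,44))]: print(n,proj(c,X,True))
E
```

```text
clock: 3.15
eef_pos: [537.2, -99.1, 161.1]
tool_rot: [3.141, -0.001, 0.351]
force: [1.5, -0.4, -1.6]
width: 22.4
clock: 3.95
eef_pos: [561.9, 46.1, 160.5]
tool_rot: [3.141, 0.0, 0.348]
force: [-0.0, 0.2, -2.0]
width: 22.5
[561.91660384  46.32136576 160.43635569] [3.14103505e+00 1.65638924e-04 3.48319079e-01] [-0.56516257 -0.6900837  -1.74725994]
flange (np.float64(316.46278925848804), np.float64(288.33628800193526))
plugend (np.float64(316.6471033427918), np.float64(266.9184903177176))
s1rim (np.float64(314.81165363209294), np.float64(234.76829730517173))
```

View pics/w2.png

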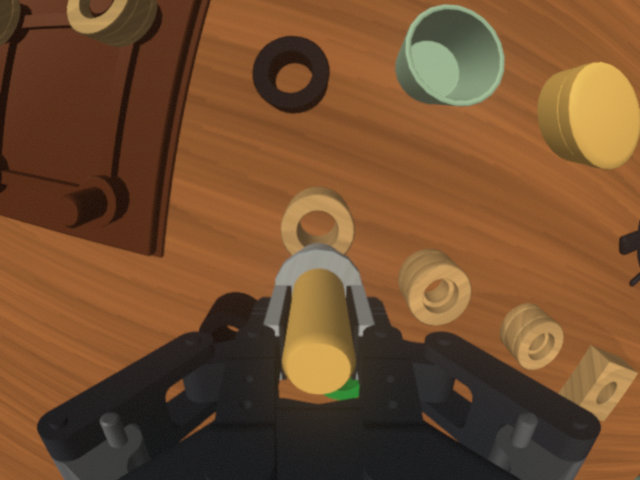

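s1's rim spans about x 281–354 with its bore at (319,225). The held gauge's flange arc has its top at (319,246), and its centre is about x 318. I'll fit both circles on their own planes.

```bash
cat >> h.py <<'E'
def circ(P):
    P=np.array(P)[:,:2]; A=np.c_[2*P,np.ones(len(P))]
    s=np.linalg.lstsq(A,(P**2).sum(1),rcond=None)[0]; return s[0],s[1],np.sqrt(s[2]+s[0]**2+s[1]**2)
def radial(g,c,z,p0,angs,r0,r1,sign):
    # strongest edge (sign: +1 brighter outside) along image rays from p0
    out=[];px=[]
    for a in np.radians(angs):
        r=np.arange(r0,r1,.5); u=p0[0]+r*np.cos(a); v=p0[1]-r*np.sin(a)
        q=cv2.remap(g,u.astype('f4')[None],v.astype('f4')[None],1)[0].astype(float)
        d=sign*(q[4:]-q[:-4]); k=d.argmax(); k=k+2
        px.append((u[k],v[k])); out.append(onz(c,u[k],v[k],z,True))
    return np.array(out),np.array(px)
E
python3 - <<'E'
from h import *
c=ctrl.get_calibration("wrist"); im=cv2.imread("pics/w2.png"); s=ctrl.read_state(); e=s['eef_pos']; print(e)
hsv=cv2.cvtColor(im,cv2.COLOR_BGR2HSV)
for p in [(290,215),(345,235),(285,270),(350,270),(319,255),(319,222),(270,240)]: print(p,im[p[1],p[0]],hsv[p[1],p[0]])
for z in (144.6,142):
  P,px=radial(255-hsv[...,1],c,z,(318.5,288),range(45,136,6),25,55,-1); 
  x,y,r=circ(P); print("flange",z,x,y,r,"res",np.abs(np.hypot(P[:,0]-x,P[:,1]-y)-r).max()); 
print(px.round().tolist())
P,px=radial(im[...,0],c,44,(318,226),list(range(-25,215,8)),25,45,-1)
x,y,r=circ(P); print("rim",x,y,r,np.abs(np.hypot(P[:,0]-x,P[:,1]-y)-r).round(1)); print(px.round().tolist())
P,px=radial(im[...,0],c,44,(318,226),list(range(-20,205,8)),10,26,1)
x,y,r=circ(P); print("bore",x,y,r,np.abs(np.hypot(P[:,0]-x,P[:,1]-y)-r).round(1))
E
```

```text
[561.91660384  46.32136576 160.43635569]
(290, 215) [ 93 150 193] [ 17 132 193]
(345, 235) [ 95 153 198] [ 17 133 198]
(285, 270) [147 157 159] [ 25  19 159]
(350, 270) [139 148 151] [ 23  20 151]
(319, 255) [143 153 155] [ 25  20 155]
(319, 222) [ 51  93 147] [ 13 167 147]
(270, 240) [ 49  90 147] [ 13 170 147]
flange 144.6 569.1811500873691 48.397451093493146 15.504184443705208 res 0.7771609522463105
flange 142 568.2358825376059 48.05411315283072 15.758365398594911 res 0.789901997316985
[[349.0, 258.0], [345.0, 255.0], [341.0, 253.0], [337.0, 251.0], [334.0, 248.0], [330.0, 246.0], [325.0, 244.0], [321.0, 243.0], [316.0, 243.0], [311.0, 243.0], [307.0, 245.0], [303.0, 248.0], [299.0, 250.0], [296.0, 253.0], [292.0, 255.0], [288.0, 258.0]]
rim 567.1654308325839 49.26824442284169 25.95689345270194 [1.6 0.9 1.  0.7 0.4 0.1 0.1 0.8 0.8 1.1 1.5 1.5 2.  1.7 1.5 1.7 3.4 3.1
 2.4 1.8 1.1 0.2 0.9 1.1 1.3 0.8 0.8 0.1 0.1 0.4]
[[351.0, 241.0], [352.0, 236.0], [353.0, 232.0], [353.0, 227.0], [352.0, 222.0], [351.0, 217.0], [349.0, 213.0], [346.0, 209.0], [343.0, 206.0], [340.0, 203.0], [336.0, 200.0], [332.0, 198.0], [328.0, 197.0], [324.0, 195.0], [320.0, 194.0], [315.0, 194.0], [309.0, 188.0], [304.0, 189.0], [299.0, 192.0], [295.0, 195.0], [291.0, 199.0], [289.0, 204.0], [287.0, 209.0], [284.0, 213.0], [283.0, 218.0], [281.0, 223.0], [281.0, 228.0], [281.0, 233.0], [282.0, 238.0], [284.0, 243.0]]
bore 565.3991576213791 47.62156387868481 15.028134726852258 [0.1 0.  0.  0.1 0.2 0.1 0.2 0.2 0.1 0.  0.2 0.  0.  0.  0.  0.1 0.1 0.1
 0.  0.  0.  0.  0.1 0.1 0.  0.1 0.1 0.1 0. ]
```

```bash
python3 - <<'E'
from h import *
from scipy.optimize import least_squares
c=ctrl.get_calibration("wrist"); im=cv2.imread("pics/w2.png"); s=ctrl.read_state(); e=s['eef_pos']
g=255-cv2.cvtColor(im,cv2.COLOR_BGR2HSV)[...,1]
P,px=radial(g,c,144.6,(318.5,288),range(10,171,5),34,50,-1); print(px.round().tolist())
for z in (146,144.6,142):
  P=np.array([onz(c,*p,z,True) for p in px])
  f=least_squares(lambda q:np.hypot(P[:,0]-q[0],P[:,1]-q[1])-21,P.mean(0)[:2],loss='soft_l1',f_scale=.5); print("fix",z,f.x,np.abs(f.fun).round(1).tolist(),circ(P))
print("cam",-np.array(c['R']).T@c['t'])
E
```

```text
[[361.0, 281.0], [360.0, 277.0], [359.0, 273.0], [358.0, 270.0], [355.0, 267.0], [353.0, 264.0], [351.0, 261.0], [349.0, 258.0], [345.0, 256.0], [342.0, 254.0], [339.0, 252.0], [336.0, 250.0], [333.0, 248.0], [330.0, 246.0], [326.0, 244.0], [322.0, 243.0], [318.0, 243.0], [315.0, 243.0], [311.0, 244.0], [307.0, 245.0], [304.0, 247.0], [301.0, 250.0], [297.0, 251.0], [294.0, 254.0], [291.0, 255.0], [288.0, 258.0], [285.0, 260.0], [283.0, 263.0], [281.0, 266.0], [279.0, 270.0], [277.0, 273.0], [276.0, 277.0], [275.0, 280.0]]
fix 146 [563.02594389  46.25308718] [0.8, 0.7, 0.6, 0.3, 0.6, 0.7, 0.5, 0.1, 0.2, 0.3, 0.2, 0.1, 0.4, 1.0, 1.5, 1.7, 1.7, 1.9, 1.6, 1.3, 0.7, 0.1, 0.0, 0.4, 0.3, 0.5, 0.2, 0.4, 0.6, 0.7, 0.6, 0.8, 0.6] (np.float64(565.4868906224308), np.float64(47.1380185725734), np.float64(19.211479570695037))
fix 144.6 [562.68472813  46.12610116] [0.7, 0.6, 0.5, 0.2, 0.5, 0.6, 0.5, 0.1, 0.2, 0.4, 0.2, 0.1, 0.4, 0.9, 1.4, 1.7, 1.7, 1.9, 1.6, 1.3, 0.7, 0.1, 0.0, 0.4, 0.3, 0.5, 0.2, 0.4, 0.5, 0.7, 0.6, 0.7, 0.5] (np.float64(564.9404648021789), np.float64(46.94028079900909), np.float64(19.382583678441996))
fix 142 [562.06162333  45.8966188 ] [0.4, 0.4, 0.4, 0.1, 0.4, 0.6, 0.5, 0.1, 0.3, 0.4, 0.3, 0.2, 0.3, 0.8, 1.3, 1.6, 1.6, 1.8, 1.5, 1.2, 0.6, 0.2, 0.1, 0.4, 0.3, 0.5, 0.2, 0.3, 0.4, 0.5, 0.4, 0.5, 0.3] (np.float64(563.9256739931557), np.float64(46.57305350525348), np.float64(19.700348449936783))
cam [626.83929543  69.33991219 303.1912665 ]
```

```bash
python3 -m pendant '[[0.0026,0.0015,-0.02,0,0,0,-1],[0.0026,0.0015,-0.04,0,0,0,-1],[0.0026,0.0015,-0.05,0,0,0,-1],[0.0026,0.0015,-0.057,0,0,0,-1],[0.0026,0.0015,-0.057,0,0,0,-1],[0.0026,0.0015,-0.057,0,0,0,-1]]'
python3 - <<'E'
from h import *
c=ctrl.get_calibration("wrist"); im=ctrl.get_image("wrist"); cv2.imwrite("pics/w3.png",im); s=ctrl.read_state(); e=s['eef_pos'];print(e)
cv2.imwrite("pics/w3c.png",cv2.resize(im[140:400,190:450],None,fx=2.2,fy=2.2,interpolation=cv2.INTER_CUBIC))
for n,X in [("bore",(565.4,47.6,44)),("rim",(565.4,47.6+27,44)),("flange",e+[.6,0,-16])]: print(n,(np.array(proj(c,X,True))-[190,140])*2.2)
E
```

```text
clock: 4.6
eef_pos: [565.0, 49.3, 103.8]
tool_rot: [3.141, -0.001, 0.35]
force: [0.5, 1.3, -1.7]
width: 22.7
[565.21356734  49.42591918 104.00353749]
bore [286.41311907 266.87738346]
rim [188.65822021 232.97250633]
flange [280.10466418 329.60068141]
```

View pics/w3c.png

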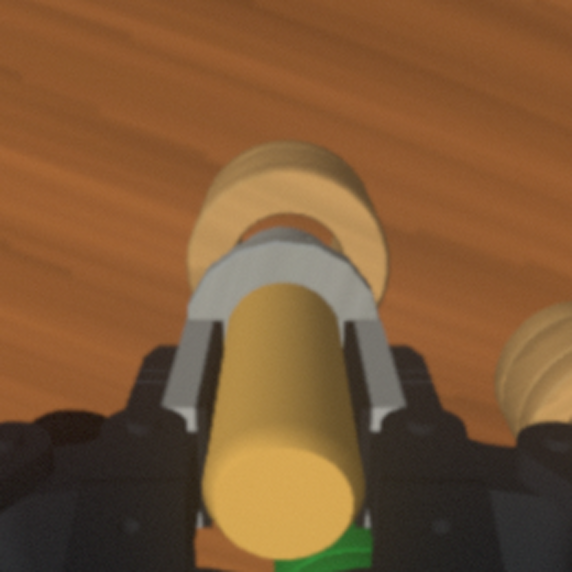

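The plug's visible edge at (285,228) lies within the bore mouth, whose left and right edges are at 240 and 340. The gauge needs about 1.3 mm along −y. I'll descend slowly and watch the force.

```bash
python3 -m pendant '[[-0.0002,-0.0013,-0.002,0,0,0,-1],[-0.0002,-0.0013,-0.004,0,0,0,-1],[-0.0002,-0.0013,-0.006,0,0,0,-1],[-0.0002,-0.0013,-0.008,0,0,0,-1],[-0.0002,-0.0013,-0.009,0,0,0,-1],[-0.0002,-0.0013,-0.01,0,0,0,-1],[-0.0002,-0.0013,-0.011,0,0,0,-1],[-0.0002,-0.0013,-0.012,0,0,0,-1]]'
python3 - <<'E'
from h import *
s=ctrl.read_state();print(s['force'],s['torque'])
E
```

```text
clock: 5.45
eef_pos: [564.6, 48.2, 91.3]
tool_rot: [3.141, -0.0, 0.351]
force: [-0.7, -0.5, -1.5]
width: 22.2
[-0.65679536 -0.53191525 -1.52230025] [-0.01254915 -0.07770573 -0.00678567]
```

```bash
python3 -m pendant '[[0,0,-0.0015,0,0,0,-1],[0,0,-0.003,0,0,0,-1],[0,0,-0.0045,0,0,0,-1],[0,0,-0.006,0,0,0,-1],[0,0,-0.0075,0,0,0,-1],[0,0,-0.009,0,0,0,-1],[0,0,-0.0105,0,0,0,-1],[0,0,-0.012,0,0,0,-1]]'
python3 - <<'E'
from h import *
c=ctrl.get_calibration("scene"); im=ctrl.get_image("scene"); cv2.imwrite("pics/s1.png",im[100:300,220:480]); 
s=ctrl.read_state();print(s['force'],s['torque'])
E
```

```text
clock: 6.25
eef_pos: [564.5, 48.2, 79.2]
tool_rot: [3.141, -0.0, 0.351]
force: [1.3, -0.6, -0.2]
width: 22.5
[ 1.22188575  0.27116169 -1.17558183] [-0.01373443 -0.24087856  0.06184168]
```

The gauge is 17 mm deep, past the neck level, with negligible force. I'll keep going.

```bash
python3 -m pendant '[[0,0,-0.0015,0,0,0,-1],[0,0,-0.003,0,0,0,-1],[0,0,-0.0045,0,0,0,-1],[0,0,-0.006,0,0,0,-1],[0,0,-0.0075,0,0,0,-1],[0,0,-0.0085,0,0,0,-1],[0,0,-0.0095,0,0,0,-1],[0,0,-0.0105,0,0,0,-1]]' && python3 -m pendant '[[0,0,-0.0005,0,0,0,-1],[0,0,-0.001,0,0,0,-1],[0,0,-0.0015,0,0,0,-1],[0,0,-0.002,0,0,0,-1]]'
python3 - <<'E'
from h import *
s=ctrl.read_state();print(s['force'],s['torque'])
E
```

```text
clock: 7.1
eef_pos: [564.5, 48.2, 68.7]
tool_rot: [3.142, -0.0, 0.351]
force: [0.8, 0.6, -1.9]
width: 22.7
clock: 7.5
eef_pos: [564.5, 48.2, 66.8]
tool_rot: [3.142, -0.0, 0.351]
force: [2.0, 0.2, -0.6]
width: 22.8
[ 2.03722903  0.21632614 -0.60586589] [-0.02322056 -0.35298477 -0.03507865]
```

```bash
python3 -m pendant '[[0,0,-0.0004,0,0,0,-1],[0,0,-0.0008,0,0,0,-1],[0,0,-0.0012,0,0,0,-1]]' && python3 -m pendant '[[0,0,-0.0003,0,0,0,-1],[0,0,-0.0006,0,0,0,-1],[0,0,-0.0009,0,0,0,-1]]'
```

```text
clock: 7.8
eef_pos: [564.6, 48.2, 66.2]
tool_rot: [3.142, -0.0, 0.351]
force: [-0.9, -0.4, 8.5]
width: 22.5
clock: 8.1
eef_pos: [564.6, 48.2, 66.2]
tool_rot: [3.142, -0.001, 0.351]
force: [-1.3, -0.8, 13.8]
width: 23.2
```

```bash
python3 -m pendant '[[0,0,-0.0004,0,0,0,-1],[0,0,-0.0004,0,0,0,-1],[0,0,-0.0004,0,0,0,-1],[0,0,-0.0004,0,0,0,-1],[0,0,-0.0004,0,0,0,-1],[0,0,-0.0004,0,0,0,-1],[0,0,-0.0004,0,0,0,-1],[0,0,-0.0004,0,0,0,-1]]' 
python3 - <<'E'
from h import *
S=ctrl.get_calibration("scene"); im=ctrl.get_image("scene")
cv2.imwrite("pics/s2.png",cv2.resize(im[150:310,290:430],None,fx=3.5,fy=3.5,interpolation=cv2.INTER_CUBIC))
E
```

```text
clock: 8.9
eef_pos: [564.6, 48.2, 66.1]
tool_rot: [3.142, -0.001, 0.351]
force: [-1.7, 0.4, 15.5]
width: 22.7
```

View pics/s2.png

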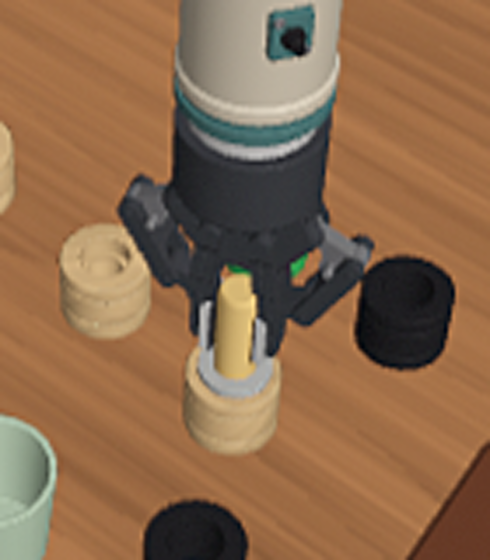

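The picture shows the flange sitting flat on s1's rim, at about (235,385) in the crop, with the gauge home at 15 N. s1 is the right sleeve. I'll draw out slowly and go back to the stand.

```bash
python3 -m pendant '[[0,0,0.003,0,0,0,-1],[0,0,0.007,0,0,0,-1],[0,0,0.011,0,0,0,-1],[0,0,0.016,0,0,0,-1],[0,0,0.022,0,0,0,-1],[0,0,0.028,0,0,0,-1],[0,0,0.036,0,0,0,-1],[0,0,0.046,0,0,0,-1]]' && python3 -m pendant '[[0,0,0.03,0,0,0,-1],[0,0,0.05,0,0,0,-1],[-0.008,-0.048,0.05,0,0,0,-1],[-0.016,-0.096,0.05,0,0,0,-1],[-0.024,-0.144,0.05,0,0,0,-1],[-0.032,-0.192,0.05,0,0,0,-1],[-0.04,-0.24,0.05,0,0,0,-1],[-0.048,-0.288,0.05,0,0,0,-1]]' && python3 -m pendant '[[-0.008,-0.048,0,0,0,0,-1],[-0.016,-0.09,0,0,0,0,-1],[-0.0192,-0.1065,0,0,0,0,-1],[-0.0192,-0.1065,0,0,0,0,-1],[-0.0192,-0.1065,0,0,0,0,-1],[-0.0192,-0.1065,0,0,0,0,-1]]'
python3 - <<'E'
from h import *
from scipy.optimize import least_squares
s=ctrl.read_state(); e=s['eef_pos'];c=ctrl.get_calibration("wrist"); im=ctrl.get_image("wrist"); cv2.imwrite("pics/w4.png",im); print(e,s['force'])
cv2.imwrite("pics/w4c.png",cv2.resize(im[140:400,190:450],None,fx=2.2,fy=2.2,interpolation=cv2.INTER_CUBIC))
i1=cv2.imread("pics/w1.png")
for n,X in [("mouth(497,-346)",(497,-346,40)),("flangetop",e+[.7,0,-16])]: print(n,(np.array(proj(c,X,True))-[190,140])*2.2)
E
```

```text
clock: 9.75
eef_pos: [564.2, 48.2, 110.9]
tool_rot: [-3.141, 0.001, 0.351]
force: [-0.2, -0.4, -1.6]
width: 22.4
clock: 10.55
eef_pos: [516.0, -241.7, 161.2]
tool_rot: [3.141, -0.001, 0.351]
force: [1.0, -0.3, -1.5]
width: 22.8
clock: 11.15
eef_pos: [498.2, -343.7, 160.4]
tool_rot: [-3.14, -0.001, 0.354]
force: [0.8, 0.6, -1.4]
width: 22.6
[ 498.16620115 -343.73085432  160.42573762] [ 0.78467206  0.56097707 -1.38398734]
mouth(497,-346) [286.00410056 212.91538766]
flangetop [280.62376746 329.70421337]
```

View pics/w4c.png

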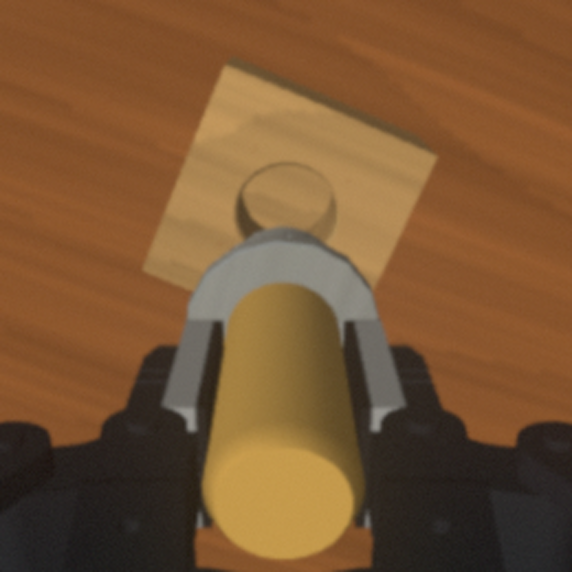

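The hole spans x 236–337 with its top at 161, so its centre is about (286,211), against (286,213) predicted for (497,-346). That agrees to under 1 mm. I'll lower the gauge in.

```bash
python3 -m pendant '[[-0.0008,0.0007,-0.025,0,0,0,-1],[-0.0008,0.0007,-0.045,0,0,0,-1],[-0.0008,0.0007,-0.058,0,0,0,-1],[-0.0008,0.0007,-0.064,0,0,0,-1],[-0.0008,0.0007,-0.067,0,0,0,-1],[-0.0008,0.0007,-0.07,0,0,0,-1],[-0.0008,0.0007,-0.073,0,0,0,-1],[-0.0008,0.0007,-0.076,0,0,0,-1]]' 
```

```text
clock: 12.0
eef_pos: [496.7, -345.9, 84.7]
tool_rot: [3.141, -0.001, 0.351]
force: [0.2, -0.6, -1.5]
width: 22.5
```

```bash
python3 -m pendant '[[0,0,-0.003,0,0,0,-1],[0,0,-0.006,0,0,0,-1],[0,0,-0.009,0,0,0,-1],[0,0,-0.012,0,0,0,-1],[0,0,-0.015,0,0,0,-1],[0,0,-0.018,0,0,0,-1],[0,0,-0.02,0,0,0,-1],[0,0,-0.021,0,0,0,-1]]' && python3 -m pendant '[[0,0,-0.0005,0,0,0,-1],[0,0,-0.001,0,0,0,-1],[0,0,-0.0013,0,0,0,-1]]'
```

```text
clock: 12.8
eef_pos: [496.3, -345.5, 63.0]
tool_rot: [-3.141, 0.0, 0.351]
force: [-0.3, 0.3, -2.3]
width: 22.7
clock: 13.1
eef_pos: [496.5, -345.7, 62.3]
tool_rot: [3.141, -0.0, 0.351]
force: [-2.3, -0.5, 1.1]
width: 22.9
```

```bash
python3 -m pendant '[[0,0,0,0,0,0,0],[0,0,0,0,0,0,1],[0,0,0,0,0,0,1],[0,0,0,0,0,0,1],[0,0,0,0,0,0,1]]' && python3 -m pendant '[[0,0,0.03,0,0,0,1],[0,0,0.07,0,0,0,1],[0,0,0.1,0,0,0,1],[0.009,0.048,0.1,0,0,0,1],[0.018,0.096,0.1,0,0,0,1],[0.027,0.144,0.1,0,0,0,1],[0.036,0.192,0.1,0,0,0,1],[0.043,0.24,0.1,0,0,0,1]]' && python3 -m pendant '[[0.009,0.048,0,0,0,0,1],[0.018,0.096,0,0,0,0,1],[0.024,0.14,0,0,0,0,1],[0.026,0.1534,0,0,0,0,1],[0.026,0.1534,0,0,0,0,1],[0.026,0.1534,0,0,0,0,1],[0.026,0.1534,0,0,0,0,1],[0.026,0.1534,0,0,0,0,1]]'
python3 - <<'E'
from h import *
S=ctrl.get_image("scene")
s=ctrl.read_state(); e=s['eef_pos'];c=ctrl.get_calibration("wrist"); im=ctrl.get_image("wrist"); cv2.imwrite("pics/w5.png",im); print(e,s['force'],s['width'])
p=proj(c,(565.4,47.8,44),True); print("pred bore px",p)
P,px=radial(im[...,0],c,44,p,range(0,360,8),8,26,1)
x,y,r=circ(P); print("bore",x,y,r,np.abs(np.hypot(P[:,0]-x,P[:,1]-y)-r).round(1).max())
a=cv2.resize(S[110:310,210:410],(400,400)); b=cv2.resize(im,(533,400))
cv2.imwrite("pics/m5.png",np.hstack([a,b[:,:400]]))
E
```

```text
clock: 13.6
eef_pos: [496.5, -345.7, 62.1]
tool_rot: [3.141, -0.0, 0.351]
force: [0.2, -0.2, 0.5]
width: 85.4
clock: 14.4
eef_pos: [539.8, -103.7, 162.2]
tool_rot: [3.141, -0.001, 0.351]
force: [1.5, 0.7, 0.5]
width: 85.5
clock: 15.2
eef_pos: [565.3, 45.3, 162.1]
tool_rot: [3.141, 0.0, 0.347]
force: [0.3, -0.1, -0.1]
width: 85.3
[565.34423578  45.73385557 162.08514137] [-0.59390494  0.26863742  0.50034455] 85.29256580136311
pred bore px (np.float64(314.6367490602467), np.float64(233.93050451382717))
bore 564.0571615695143 47.518871955357554 15.01531141644692 8.9
```

View pics/m5.png

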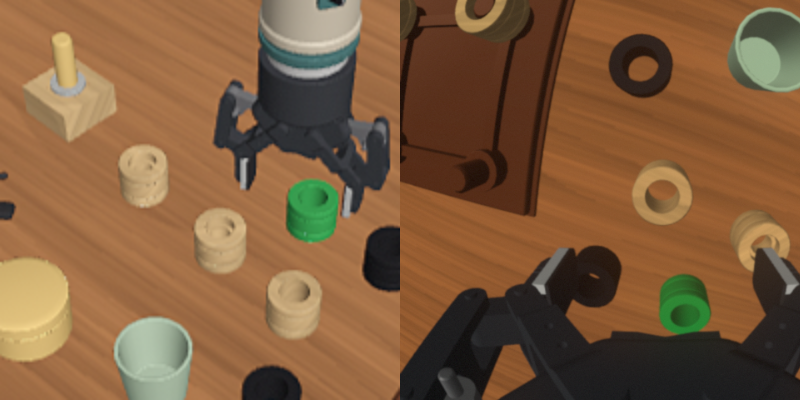

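The gauge hangs upright in the stand at (65,80) in the left half. s1 stands free at (293,300), centred at about (564.7,47.6). I'll grip it now.

```bash
python3 -m pendant '[[-0.0006,0,-0.045,0,0,0,1],[-0.0006,0,-0.09,0,0,0,1],[-0.0006,0,-0.125,0,0,0,1],[-0.0006,0,-0.145,0,0,0,1],[-0.0006,0,-0.153,0,0,0,1],[-0.0006,0,-0.153,0,0,0,1],[-0.0006,0,-0.153,0,0,0,0.2],[-0.0006,0,-0.153,0,0,0,-1]]' && python3 -m pendant '[[0,0,0,0,0,0,-1],[0,0,0,0,0,0,-1],[0,0,0,0,0,0,-1],[0,0,0,0,0,0,-1]]'
python3 - <<'E'
from h import *
T=ctrl.get_calibration("top"); im=cv2.imread("pics/top0.png")
# fitted leg sleeves + loose sleeves, outer rim by light mask
hsv=cv2.cvtColor(im,cv2.COLOR_BGR2HSV)
m=cv2.inRange(hsv,(14,50,160),(26,115,255)); n,l,st,ce=cv2.connectedComponentsWithStats(m)
for i in range(1,n):
    if 120<st[i][4]<900: 
        x,y,w,h,a=st[i]; z=90 if x<190 else 44; print(st[i],onz(T,x+w/2-.5,y+h/2-.5,z).round(1))
E
```

```text
clock: 16.1
eef_pos: [566.0, 47.8, 10.4]
tool_rot: [3.141, -0.003, 0.351]
force: [0.4, 0.8, 0.9]
width: 59.3
clock: 16.5
eef_pos: [566.0, 47.9, 10.9]
tool_rot: [3.141, -0.003, 0.351]
force: [-0.3, -0.5, 5.7]
width: 54.1
[  0  81 298  24 705] [935.  304.3  90. ]
[301  95 110  10 163] [ 939.3 -135.9   44. ]
[468  96 172 214 894] [ 710.4 -556.9   44. ]
[160 201  25  25 344] [676.2 244.5  90. ]
[ 86 210  26  25 354] [657.  394.2  90. ]
[256 258  25  25 364] [563.9  50.   44. ]
[308 266  26  25 462] [547.5 -60.3  44. ]
[367 273  27  27 492] [ 531.2 -184.8   44. ]
[ 91 283  27  26 373] [507.3 374.5  90. ]
```

```bash
python3 -m pendant '[[0,0,0.015,0,0,0,-1],[0,0,0.045,0,0,0,-1],[0,0,0.085,0,0,0,-1],[-0.015,0.02,0.11,0,0,0,-1],[-0.035,0.06,0.11,0,0,0,-1],[-0.06,0.1,0.11,0,0,0,-1],[-0.08,0.14,0.11,0,0,0,-1],[-0.087,0.155,0.11,0,0,0,-1]]' && python3 -m pendant '[[0,0,0,0,0,0,-1],[0,0,0,0,0,0,-1],[0,0,0,0,0,0,-1]]'
python3 - <<'E'
from h import *
s=ctrl.read_state(); e=s['eef_pos'];c=ctrl.get_calibration("wrist"); im=ctrl.get_image("wrist"); cv2.imwrite("pics/w6.png",im); print(e,s['force'],s['width'])
for n,X in [("spigtop",(526,222,84)),("Lx",(675,243.5,90)),("Ly",(507,372,90)),("Lxy",(656,392,90)),("sleeve",e+[0,0,33])]: print(n,proj(c,X,True))
E
```

```text
clock: 17.3
eef_pos: [474.9, 208.1, 120.5]
tool_rot: [-3.138, -0.001, 0.357]
force: [-0.1, -0.0, -1.2]
width: 53.7
clock: 17.6
eef_pos: [478.8, 201.1, 119.6]
tool_rot: [3.141, -0.001, 0.348]
force: [-0.9, 0.4, -1.7]
width: 53.4
[478.82087486 201.08013393 119.63832694] [-0.87879045  0.42402486 -1.73902515] 53.36155840346281
spigtop (np.float64(309.38024426138264), np.float64(175.22612321700876))
Lx (np.float64(370.162387177379), np.float64(-98.94968142674668))
Ly (np.float64(45.49712949427595), np.float64(129.84575625656495))
Lxy (np.float64(111.84616086708525), np.float64(-109.22837541797452))
sleeve (np.float64(316.6853459942358), np.float64(347.2090454071327))
```

View pics/w6.png

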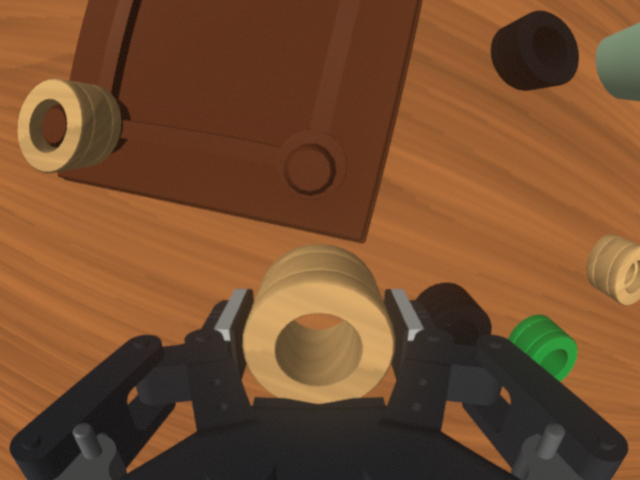

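The spigot is at about (310,169). The held sleeve's rim centre is about (318,340), with the bore at x 275–362. I'll fit both.

```bash
python3 - <<'E'
from h import *
from scipy.optimize import least_squares
s=ctrl.read_state(); e=s['eef_pos'];c=ctrl.get_calibration("wrist"); im=cv2.imread("pics/w6.png"); print(e)
def fit(n,ch,z,p0,ang,r0,r1,sg,R):
    P,px=radial(ch,c,z,p0,ang,r0,r1,sg)
    f=least_squares(lambda q:np.hypot(P[:,0]-q[0],P[:,1]-q[1])-q[2],[*np.median(P,0)[:2],R],loss='soft_l1',f_scale=.3); print(n,f.x.round(2),np.abs(f.fun).round(1).tolist())
    print(proj(c,(f.x[0],f.x[1],z),True))
g=cv2.GaussianBlur(im[...,2],(3,3),0)
for z in (84,81): fit("spig bright-in",g,z,(310,168),range(0,360,10),17,32,-1,13); 
fit("spig bright-out",g,81,(310,168),range(0,360,10),17,32,1,13)
for z in (152.7,): 
  fit("bore",im[...,2],z,(318,342),range(-170,-9,8),30,55,1,15)
  fit("bore all",im[...,2],z,(318,342),range(0,360,10),30,55,1,15)
  fit("outer",im[...,0],z,(318,342),[*range(-80,-50,5),*range(-130,-100,5),*range(40,60,5),*range(120,140,5)],55,90,-1,27)
print("Ly"); fit("Ly bore",im[...,2],90,(54,125),range(0,360,10),12,32,1,15)
a=cv2.resize(im[130:210,270:350],(480,480),interpolation=cv2.INTER_CUBIC); cv2.imwrite("pics/c6.png",a)
E
```

```text
[478.78252291 200.97392962 119.45727771]
spig bright-in [528.42 223.09  10.09] [0.1, 0.0, 0.1, 0.1, 0.3, 0.0, 0.2, 0.3, 0.5, 0.4, 0.7, 0.1, 0.4, 0.3, 0.3, 0.4, 0.0, 0.0, 0.1, 0.0, 0.6, 0.1, 0.2, 0.4, 0.2, 0.1, 0.0, 0.3, 0.1, 0.1, 0.0, 0.1, 0.3, 0.2, 0.1, 0.0]
(np.float64(308.7537071895734), np.float64(169.62418548338582))
spig bright-in [528.16 223.08  10.26] [0.1, 0.0, 0.1, 0.1, 0.3, 0.0, 0.2, 0.3, 0.6, 0.4, 0.7, 0.1, 0.4, 0.3, 0.3, 0.4, 0.0, 0.0, 0.1, 0.0, 0.6, 0.1, 0.2, 0.4, 0.2, 0.1, 0.0, 0.3, 0.1, 0.1, 0.0, 0.1, 0.3, 0.2, 0.1, 0.0]
(np.float64(308.7538353336754), np.float64(169.6246392506103))
spig bright-out [528.52 222.91  12.73] [0.2, 0.1, 0.2, 0.3, 0.2, 0.1, 0.1, 0.1, 0.3, 0.0, 0.2, 0.1, 0.2, 0.1, 0.0, 0.1, 0.1, 0.0, 0.4, 0.0, 0.0, 0.3, 0.2, 0.0, 0.0, 0.3, 0.1, 0.1, 0.1, 0.0, 0.0, 0.1, 0.2, 0.3, 0.1, 0.1]
(np.float64(309.31461813395225), np.float64(169.05870867253685))
bore [477.39 200.    15.2 ] [0.0, 0.1, 0.1, 0.1, 0.0, 0.1, 0.1, 0.1, 0.0, 0.2, 0.1, 0.2, 0.0, 0.2, 0.1, 0.1, 0.0, 0.1, 0.1, 0.1, 0.0]
(np.float64(318.03381012815606), np.float64(351.57347091107397))
bore all [477.53 199.97  15.32] [0.1, 0.1, 0.0, 0.1, 0.0, 0.1, 0.1, 0.1, 0.3, 0.4, 0.4, 0.1, 0.1, 0.0, 0.3, 0.3, 0.2, 0.3, 0.1, 0.1, 0.0, 0.1, 0.0, 0.2, 0.2, 0.1, 0.2, 0.1, 0.2, 0.1, 0.1, 0.0, 0.0, 0.1, 0.2, 0.2]
(np.float64(318.24858066019544), np.float64(351.29936679957643))
outer [478.43 202.84  25.96] [0.0, 0.0, 0.4, 0.8, 1.3, 2.8, 0.1, 0.1, 0.8, 1.0, 1.3, 1.1, 0.0, 0.2, 0.4, 0.6, 2.4, 5.4, 4.0, 2.2]
(np.float64(311.270963228263), np.float64(346.87938883861705))
Ly
Ly bore [509.69 371.31  15.15] [0.3, 0.1, 0.2, 0.1, 0.0, 0.3, 0.0, 0.0, 0.2, 0.1, 0.2, 0.2, 0.1, 0.1, 0.2, 0.2, 0.3, 0.3, 0.0, 0.1, 0.3, 0.0, 0.0, 0.1, 0.2, 0.1, 0.2, 0.0, 0.1, 0.0, 0.2, 0.0, 0.1, 0.1, 0.1, 0.3]
(np.float64(46.95292584927171), np.float64(125.4134798701007))
```

View pics/c6.png

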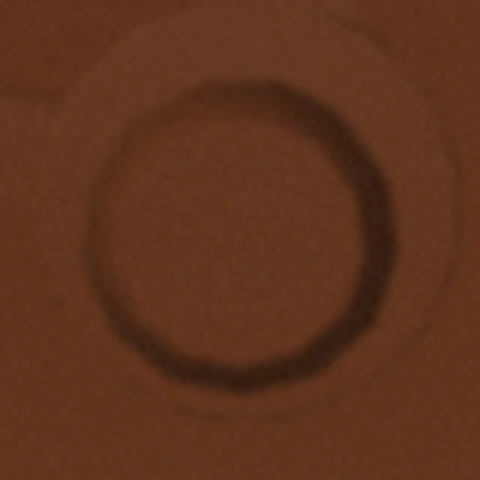

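The spigot top fits at (528.4,223.1) with r 10.1 (10 expected). It is 149.4 mm from the Ly leg, against 150 given. The held bore is offset about (−0.9,−0.5) from the TCP, so the TCP target is (529.3,223.6).

```bash
python3 -m pendant '[[0.02,0.008,0,0,0,0,-1],[0.04,0.016,0,0,0,0,-1],[0.0512,0.0208,0,0,0,0,-1],[0.0512,0.0208,0,0,0,0,-1],[0.0512,0.0208,-0.005,0,0,0,-1],[0.0512,0.0208,-0.01,0,0,0,-1],[0.0512,0.0208,-0.013,0,0,0,-1],[0.0512,0.0208,-0.015,0,0,0,-1]]' && python3 -m pendant '[[0,0,0,0,0,0,-1],[0,0,0,0,0,0,-1]]'
```

```text
clock: 18.45
eef_pos: [528.3, 223.2, 103.5]
tool_rot: [3.142, 0.001, 0.351]
force: [-0.9, 0.3, -0.6]
width: 53.6
clock: 18.65
eef_pos: [528.9, 223.6, 104.0]
tool_rot: [3.142, 0.0, 0.351]
force: [0.9, 0.5, -1.2]
width: 53.5
```

```bash
python3 -m pendant '[[0,0,-0.003,0,0,0,-1],[0,0,-0.006,0,0,0,-1],[0,0,-0.008,0,0,0,-1],[0,0,-0.01,0,0,0,-1],[0,0,-0.012,0,0,0,-1],[0,0,-0.014,0,0,0,-1],[0,0,-0.016,0,0,0,-1],[0,0,-0.018,0,0,0,-1]]'
```

```text
clock: 19.45
eef_pos: [529.0, 223.6, 85.9]
tool_rot: [3.142, -0.0, 0.351]
force: [0.8, -0.6, -1.4]
width: 53.9
```

Bottom at about 75 mm, so the sleeve is over the spigot with no force. Continuing down.

```bash
python3 -m pendant '[[0,0,-0.003,0,0,0,-1],[0,0,-0.006,0,0,0,-1],[0,0,-0.009,0,0,0,-1],[0,0,-0.012,0,0,0,-1],[0,0,-0.015,0,0,0,-1],[0,0,-0.018,0,0,0,-1],[0,0,-0.021,0,0,0,-1],[0,0,-0.024,0,0,0,-1]]' && python3 -m pendant '[[0,0,-0.001,0,0,0,-1],[0,0,-0.002,0,0,0,-1],[0,0,-0.003,0,0,0,-1]]' && python3 -m pendant '[[0,0,-0.0005,0,0,0,-1],[0,0,-0.001,0,0,0,-1],[0,0,-0.0013,0,0,0,-1]]'
```

```text
clock: 20.25
eef_pos: [529.0, 223.6, 61.8]
tool_rot: [-3.142, -0.0, 0.351]
force: [0.3, -0.1, -1.3]
width: 54.0
clock: 20.55
eef_pos: [529.1, 223.6, 59.0]
tool_rot: [-3.142, -0.0, 0.351]
force: [-0.6, 0.2, -0.6]
width: 53.7
clock: 20.85
eef_pos: [529.0, 223.6, 57.7]
tool_rot: [-3.142, -0.0, 0.351]
force: [-0.4, -0.6, -1.0]
width: 53.8
```

```bash
python3 -m pendant '[[0,0,-0.0006,0,0,0,-1],[0,0,-0.0012,0,0,0,-1],[0,0,-0.0015,0,0,0,-1]]' && python3 -m pendant '[[0,0,-0.0004,0,0,0,-1],[0,0,-0.0008,0,0,0,-1],[0,0,-0.0008,0,0,0,-1]]'
```

```text
clock: 21.15
eef_pos: [529.0, 223.6, 56.9]
tool_rot: [-3.141, -0.0, 0.351]
force: [-2.5, -1.5, 8.0]
width: 53.8
clock: 21.45
eef_pos: [529.0, 223.6, 56.9]
tool_rot: [-3.141, -0.0, 0.351]
force: [-3.2, -2.2, 12.5]
width: 53.7
```

It is seated at z 56.9 (57 predicted) with a 12 N reaction. I'll release, rise and check.

```bash
python3 -m pendant '[[0,0,0.0015,0,0,0,-1],[0,0,0.0015,0,0,0,0],[0,0,0.0015,0,0,0,1],[0,0,0.0015,0,0,0,1],[0,0,0.0015,0,0,0,1],[0,0,0.02,0,0,0,1],[0,0,0.05,0,0,0,1],[0,0,0.09,0,0,0,1]]' && python3 -m pendant '[[0,0,0.04,0,0,0,1],[-0.03,-0.02,0.08,0,0,0,1],[-0.06,-0.04,0.1,0,0,0,1],[-0.06,-0.04,0.1,0,0,0,1],[-0.06,-0.04,0.1,0,0,0,1],[-0.06,-0.04,0.1,0,0,0,1]]'
python3 - <<'E'
from h import *
c=ctrl.get_calibration("wrist"); w=ctrl.get_image("wrist"); S=ctrl.get_image("scene"); t=ctrl.get_image("top")
print(ctrl.read_state()['force'])
for n,X in [("s1top",(528.4,223.1,90)),("Ly",(509.7,371.3,90))]:
    p=proj(c,X,True); P,px=radial(w[...,2],c,90,p,range(0,360,10),8,24,1); print(n,p,np.median(P,0),circ(P))
a=cv2.resize(S[100:460,120:560],(440*400//360,400)); b=cv2.resize(w,(400,300)); d=cv2.resize(t[150:340,80:490],(400,185))
cv2.imwrite("pics/w7.png",w); cv2.imwrite("pics/m7.png",np.hstack([a[:400],np.vstack([b,d[:100]])])[:,:800])
cv2.imwrite("pics/m7.png",np.hstack([cv2.resize(a,(488,485)),np.vstack([b,d])[:485]])[:, :]) ; 
m=cv2.imread("pics/m7.png"); cv2.imwrite("pics/m7.png",cv2.resize(m,(800,int(m.shape[0]*800/m.shape[1]))))
E
```

```text
clock: 22.25
eef_pos: [527.7, 223.0, 144.8]
tool_rot: [3.141, 0.004, 0.351]
force: [0.9, 0.3, 0.2]
width: 85.3
clock: 22.85
eef_pos: [469.5, 184.2, 244.9]
tool_rot: [-3.141, -0.0, 0.351]
force: [-0.5, -0.3, 0.1]
width: 85.6
[-0.2795318   0.63643985 -0.0388147 ]
s1top (np.float64(296.8356135943139), np.float64(139.36836501669467)) [528.45180855 223.13878383  90.        ] (np.float64(527.7270038049053), np.float64(222.49048340597358), np.float64(14.94175613375975))
Ly (np.float64(129.09587902674048), np.float64(110.09122215323893)) [509.71463701 371.45643994  90.        ] (np.float64(509.7154927518336), np.float64(371.4807199847098), np.float64(15.020352028448483))
```

View pics/m7.png

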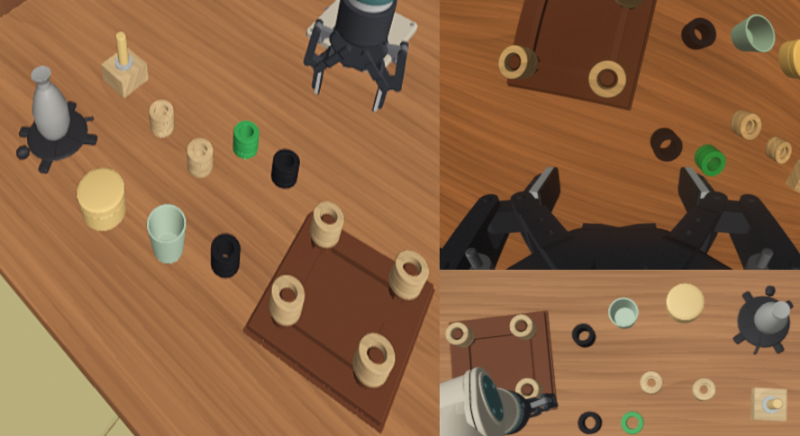

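The sleeve is on the bare leg at the same height as the others: at z=90 its bore fits r 14.94, and the fitted leg's is 15.02. The gauge hangs upright in the stand. The other two sleeves, the tea things and the look-alikes stand where they were. Handing in.

```bash
python3 -c "
from cell import ctrl
print(ctrl.finish_job())"
```

```text
the job is handed in; nothing more can be done
None
```

The right sleeve is fitted on the bare leg and the gauge is back in its stand. I handed the job in at about 23 s of the 64 s allowed.

- **Finding the sleeve:** The nearest of the three light sleeves to the tray-table showed a bore with no neck in the first pictures, so I tried it first. The gauge went home with no noticeable resistance. I pressed it on the rim at about 15 N and held it there for about 1 s. I did not try the gauge in the other two sleeves.
- **Gauge:** It went back into the stand with only light contact and hangs upright.
- **Sleeve on the leg:** The sleeve went down on the bare leg without force until it met the shoulder at the predicted height, with a reaction of about 12 N.

**Last checks:** The new sleeve's top reads at the same height as a fitted leg's sleeve: with both rims taken at 90 mm, its bore measures 14.9 mm in radius and the fitted one's 15.0 mm. Its centre is within about 1 mm of the leg's axis. In the last picture the other two sleeves, the look-alikes and the tea things looked unmoved, and the robot was touching nothing. I judged that by eye and did not measure their positions again.

**Disagreements:** The overhead-camera estimates differed from the wrist-camera ones by 2–4 mm, and I used the wrist camera. An outer-rim fit of the held sleeve was poor, so I used its bore instead. No other check failed.

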